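Tap a log slice onto the centre mark of a sprung marking stage

ROBOT

A 6-joint arm with a two-finger parallel gripper is mounted at the origin on the work surface. World frame = base frame: x ahead of the robot, y to its left, z up, the work surface at z = 0. Lengths are in mm, angles in rad, forces in N, time in s.
With the tool pointing down it reaches from about 350 to 975 mm from the base axis. Payload 7.1 kg.
Tool frame: the origin (TCP) lies at the centre of the arm's flange, where the gripper is bolted on; the fingertips stand 182 mm ahead of it and the grasp point (between the pads) lies 163 mm ahead of it; x points along the fingers, y is the direction in which the jaws open and shut, and the axes are right-handed (so a half turn about x gives the same grasp; the last joint's range is limited). The gripper opens to 88 mm and grips with 3 to 60 N. Pads are 20 mm wide; open, the fingers measure 115 mm over their backs; the gripper's body (75 mm by 178 mm) begins 61 mm behind the grasp point.
Start: joints at [1.15, 0.423, 1.63, -0, 1.089, -0.019], TCP at [244.39, 575.221, 404.675] pointing down, gripper open.
Joint ranges: [-3, 3], [-0.9, 2.11], [0.09, 2.58], [-1.31, 4.45], [0.11, 2.69], [-2.54, 2.54]. Speed limits (rad/s): [2.39, 2.39, 3.01, 3.14, 3.14, 3.14].

INTERFACE

Orientations are given as a rotation vector (axis times angle).
In Python, from workcell import readout, viewer, workorder, models gives the robot as it stands. The module is installed in compiled form; this text tells all that it offers.
- The arm moves only by the tool apply_moves, never from a script. Its argument "commands" is a list that holds one entry, the list of rows, each a list of 4 numbers: the shift along the world's x, y, z in m, then the turn about the world's z in rad. A call has 1 to 8 rows; each row is the pose to reach, as a shift and turn from the pose commanded when the call began; what a row does not reach only later rows make up. A row lasts 1/8 s, in which the tool goes at most 62.5 mm and 10.7 degrees, less where a joint would pass 70% of its speed; a pose out of reach is approached as far as the arm can. A call with a gripper value outside its range is refused whole. "gripper" is the finger opening in m, from 0 to 0.0878, set as the call begins (left out, the last holds). The fingers move at their own pace and stop on an object; the grip force is fixed at half the most. Time passes only in rows, so rows that repeat a pose let the fingers close. It gives the time, the measured TCP pose, the force and the opening at its end, in the units of the state.
- readout.get_obs(): the state, without advancing time (a new reading comes with each control period).
- viewer.get_image(name): name is "side" or "top"; returns a dict with "color" (420x560x3 uint8, red, green, blue), "vertical_fov" (degrees; the focal length in pixels is half the picture's height over the tangent of half this angle, whatever the lens; pixels are square), "cx", "cy" (the principal point, pixels), "rvec" (rotation vector, rad) and "tvec" (3), from world to camera coordinates, as OpenCV has them. Camera axes: x right, y down, z forward; pixel columns grow to the right and rows downward; lengths in mm; the calibration is good to about 2 mm. A picture is of the moment at which its call begins. There is no depth.
- workorder.close_job(): hands the job in, once; it reports no verdict.
Trained networks look in the newest picture that a camera, given by its name, has taken for a name from the list of things; names that differ only in an ending like _2 or _b are one class to them, and where a whole thing is asked for, a point or a joint stands for the part that bears it (a point fixed in the world has none). Each returns a list of dicts, best first, with "conf" (0 to 1); they miss things now and then, are a little off and sometimes report something else, mostly with a low value. They report only what shows in the picture. A call takes as long as a camera call. They do not tell look-alikes from the thing itself.
- models.search_frame(camera, label): "position" ([x, y, z] in mm, in world coordinates, good to about 4 mm: the middle of the surface that is visible of it).
- models.place_of(camera, label): "position" ([x, y, z] in mm, in world coordinates, good to about 4 mm: a listed point, or the origin of a listed thing).
The state is a dict: "t": time; "qpos": joint angles; "qvel": joint speeds; "joint_torque": joint torques, N m; "ee_pos": TCP position; "orientation": TCP orientation; "ft_force": force on the tool from outside, world axes, zero at the start; "moment": the same for the moment, N m; "width": finger opening in mm.
Only numpy, scipy, OpenCV 4.12 (cv2) and the standard library are available. Lean on these libraries where they do the work, as an engineer would, in place of code of your own. Each camera call takes 0.05 s, during which the arm holds its last target.

TASK

The log slice on the marking stage stands too far towards the stage's blue end. Nudging it gently by its bark, never touching the oiled top face, tap it from the blue end until, let go, it rests a good centimetre past the red centre line, then tap it back from the yellow end until, let go, it rests centred on the red line (overshoots may be tapped back from either side). Then press the green button to report it ready, not before, and leave everything else on the table alone.

Things in the scene. Friction and masses are not known exactly. Their poses are not given: they have to be found in the camera images.
- mark (a point): Centre mark of the marking stage: on its middle line, 50 mm above the table (as high as the slice's centre), fixed to the aluminium frame. Its y is the stage's long axis: +y leads to the blue end bar, -y to the yellow; x lies across, z up. A red line crosses both fence tops at y = 0. Frame 150 (x) by 342 mm (y, with end bars).
- blue_end (a point): Middle of the stage's blue end bar, on its top, 160 mm along +y from the mark, 18 mm above the table. Between the bars run two fixed fences along y, inner faces 52.5 mm either side of the middle line, 18 mm wide, tops 48 mm above the table; the channel between them is open at both ends above the end bars.
- yellow_end (a point): Middle of the stage's yellow end bar, on its top, 160 mm along -y from the mark, 18 mm above the table.
- floor (a point): Middle of the channel's floor, 30 mm above the table, below the mark. The floor is a black rubber platen, 102 by 270 mm, that floats along y on springs (170 N/m, up to 22 mm each way). Push the slice and the platen goes along until the slice slips on it, at a steady force that differs per run; let go, both spring back by force / 170 N/m, some 7 to 17 mm, alike from both sides, within 0.5 s.
- slice_center (a point): Centre of the log slice (half-way up, 50 mm above the table): a disc of wood with dark bark, 100 mm in diameter, 40 mm high, about 0.29 kg, lying flat on the platen between the fences (2.5 mm play on each side), free to slide along the stage's y. It starts 30 to 55 mm from the red line towards the blue end. The bark is smooth to the fingers and splinters above about 10 N.
- face: The freshly oiled, pale top face of the log slice, 90 mm in diameter with a dark dot at its middle, its top 70 mm above the table; origin on the slice's axis 68 mm above the table. Must not be touched.
- slice: The log slice as a whole; origin at the centre of its underside, 30 mm above the table.
- ready (a joint): Travel of the green push button, 0 up, 0.006 m fully down (about 4 N); springs back.
- ready_top (a point): Middle of the top of the green button, 32 mm in diameter, pressed straight down; on a fixed grey control box 90 by 90 by 30 mm.
- disc_big: Bystander: log slice, 110 mm diameter, 35 mm high, lying on the table; origin under its centre.
- disc_small: Bystander: log slice, 84 mm diameter, 25 mm high, lying on top of the large spare one; origin under its centre.
- disc_thin: Bystander: log slice, 66 mm diameter, 18 mm high, lying near the stage's far side; origin under its centre.
- sander: Bystander: cork sanding block, 66 by 110 by 34 mm, near the stage's far side; origin under its centre.
- phone: Bystander: black phone, 74 by 150 by 8 mm; origin under its centre.
- oil: Bystander: amber oil bottle, 60 mm diameter, 150 mm high; origin under its centre.
- pot: Bystander: blue cup, 70 mm across, 80 mm high; origin under its centre.
Mind the look-alikes: they are no part of the job. What is shaped like the part that bears ready but purple is not meant.

How it is judged (in metres and radians):
On the way, in this order (a step that is already met when the one before it is completed fails the run):
1. the slice, let go, rests more than 5 mm past the red line towards the yellow end (y of slice_center in the frame of mark below -0.005 m and contact force between the fingers and slice below 0.05 N and linear speed of slice below 0.01 m/s), for 0.3 s.
2. the slice, let go, rests centred on the red line within 3 mm (y of slice_center in the frame of mark between -0.003 and 0.003 m and contact force between the fingers and slice below 0.05 N and linear speed of slice below 0.01 m/s), for 0.3 s.
3. the green button is pressed at least 4 mm down (value of joint ready above 0.004 m), for 0.05 s.
At the end, for the whole second after the job is handed in: The slice lies flat, at rest and let go on the platen, its centre within 3 mm of the red line along the stage; the green button is up again (less than 2 mm down) (all of step 2 and angle between slice_center's own z axis and vertical below 0.06 rad and z of slice_center in the frame of mark below 0.004 m and x of slice_center in the frame of mark between -0.006 and 0.006 m and value of joint ready below 0.002 m); the robot touches nothing.
It fails at once if the slice is pushed by the fingers with more than 10 N (contact force between the fingers and slice above 10 N).
It fails at once if the slice's oiled top face is touched (contact force between any of the fingers, the arm and face above 0.3 N).
It fails at once if the slice is lifted or tipped (z of slice_center in the frame of mark above 0.012 m or angle between slice_center's own z axis and vertical above 0.2 rad).
It fails at once if the green button is pressed while the slice is not on the mark (value of joint ready above 0.003 m and not (y of slice_center in the frame of mark between -0.004 and 0.004 m)).
It fails at once if a bystander is shifted by more than 20 mm (distance of any of disc_big, disc_small, disc_thin, sander, phone, oil, pot from where it was at the start of the episode above 0.02 m).
It also fails if it takes over 72 s, if anything falls off the work surface, if the arm or the gripper's body presses on something with over 40 N, if the wrist force passes 120 N, or if a joint passes its speed limit or range.

## Working session

There is one attempt and no reset: what is moved stays moved. The work goes in short steps, Python scripts to look and compute and a tool call to move; the robot and the scene stay as the last step left them, time stands still between calls to the robot, and variables do not carry over. Pictures are saved under pics/ and viewed, and the job is handed in when it is done.

Besides the shell and the picture viewer there is one more tool, called after ">>>" as name(argument=value, ...), one argument or row to a line, values as JSON. apply_moves: Moves the arm, as the interface text tells. Its arguments: {"type":"object","properties":{"commands":{"type":"array","items":{"type":"array","items":{"type":"array","items":{"type":"number"}}}},"gripper":{"type":"number"}},"required":["commands"]}

```bash
mkdir -p pics; cat > h.py <<'E'
import numpy as np, cv2
from workcell import readout, viewer, workorder, models
def cam(n):
    d=viewer.get_image(n); h,w=d['color'].shape[:2]
    f=h/2/np.tan(np.radians(d['vertical_fov'])/2)
    K=np.array([[f,0,d['cx']],[0,f,d['cy']],[0,0,1.]])
    return d['color'],K,np.array(d['rvec'],float),np.array(d['tvec'],float)
def px(P,K,r,t): return cv2.projectPoints(np.array(P,float).reshape(-1,3),r,t,K,None)[0].reshape(-1,2)
def back(uv,z,K,r,t):
    R=cv2.Rodrigues(r)[0]; c=-R.T@t
    uv=np.array(uv,float).reshape(-1,2)
    d=(R.T@np.linalg.inv(K)@np.c_[uv,np.ones(len(uv))].T).T
    return c+d*((z-c[2])/d[:,2])[:,None]
def save(n,img): cv2.imwrite('pics/'+n+'.png',cv2.cvtColor(img,cv2.COLOR_RGB2BGR))
E
python3 - <<'E'
from h import *
o=readout.get_obs(); print({k:np.round(v,3) for k,v in o.items()})
for n in('side','top'):
    im,K,r,t=cam(n); save(n+'0',im); print(n,K[0,0],K[:2,2],-cv2.Rodrigues(r)[0].T@t)
    for l in ('mark','blue_end','yellow_end','slice_center','face','ready_top','ready'):
        print(l,[(np.round(x['position']),round(x['conf'],2),np.round(px(x['position'],K,r,t)[0])) for x in models.place_of(n,l)])
E
```

```text
{'t': np.float64(0.0), 'qpos': array([ 1.15 ,  0.424,  1.631, -0.   ,  1.089, -0.019]), 'qvel': array([-0.002, -0.   , -0.001,  0.002,  0.   ,  0.001]), 'joint_torque': array([-1.0000e-03, -5.4461e+01, -2.7368e+01,  6.4000e-02,  2.3000e-02,
       -0.0000e+00]), 'ee_pos': array([244.284, 574.986, 403.93 ]), 'orientation': array([ 0.314,  1.548, -0.316]), 'ft_force': array([-0.079, -0.291, -0.494]), 'moment': array([0.013, 0.023, 0.043]), 'width': np.float64(87.728)}
side 446.2479988561361 [274.83611184 212.25074805] [  73.04771116 -559.07460184  911.08718049]
mark [(array([562., -80.,  53.]), 0.89, array([307., 230.])), (array([ 451., -419.,   -0.]), 0.51, array([374., 374.]))]
blue_end [(array([542.,  84.,  16.]), 0.58, array([260., 205.]))]
yellow_end [(array([ 581., -235.,   18.]), 0.9, array([355., 276.]))]
slice_center [(array([564., -48.,  51.]), 0.87, array([298., 223.])), (array([ 456., -421.,   33.]), 0.63, array([379., 367.]))]
face [(array([557., -48.,  66.]), 0.59, array([297., 220.]))]
ready_top [(array([472., 314.,  51.]), 0.66, array([190., 161.])), (array([297., 411.,  49.]), 0.51, array([117., 170.]))]Traceback (most recent call last):
  File "<stdin>", line 6, in <module>
ValueError: it knows: blue_end, disc_big, disc_small, disc_thin, face, floor, mark, oil, phone, pot, ready_top, sander, slice, slice_center, yellow_end
```

```bash
python3 - <<'E'
from h import *
n='top'
im,K,r,t=cam(n); save('top0',im); print(n,K[0,0],K[:2,2],-cv2.Rodrigues(r)[0].T@t)
for l in ('mark','blue_end','yellow_end','slice_center','face','ready_top','disc_thin','sander','oil','pot','phone','disc_big'):
        print(l,[(np.round(x['position']),round(x['conf'],2),np.round(px(x['position'],K,r,t)[0])) for x in models.place_of(n,l)])
E
```

```text
top 483.6241661733566 [274.51367113 216.17545135] [ 343.28007935    8.00533302 1334.31725664]
mark [(array([565., -78.,  47.]), 0.96, array([316., 198.]))]
blue_end [(array([542.,  83.,  22.]), 0.93, array([256., 206.]))]
yellow_end [(array([ 580., -239.,   17.]), 0.62, array([374., 196.])), (array([564., -77.,  34.]), 0.39, array([315., 199.]))]
slice_center [(array([563., -43.,  52.]), 0.93, array([303., 198.]))]
face [(array([562., -48.,  69.]), 0.6, array([305., 197.]))]
ready_top [(array([299., 413.,  48.]), 0.69, array([127., 292.])), (array([469., 316.,  51.]), 0.49, array([168., 229.]))]
disc_thin [(array([ 718., -175.,    0.]), 0.7, array([350., 148.]))]
sander [(array([683.,  16.,   8.]), 0.64, array([282., 158.]))]
oil [(array([652., 282.,  -1.]), 0.65, array([188., 166.]))]
pot [(array([ 607., -386.,    5.]), 0.81, array([426., 188.]))]
phone [(array([548., 452.,  -1.]), 0.62, array([126., 201.]))]
disc_big [(array([ 452., -414.,   -3.]), 0.83, array([436., 244.])), (array([652., 281.,  -2.]), 0.67, array([188., 167.]))]
```

View pics/side0.png

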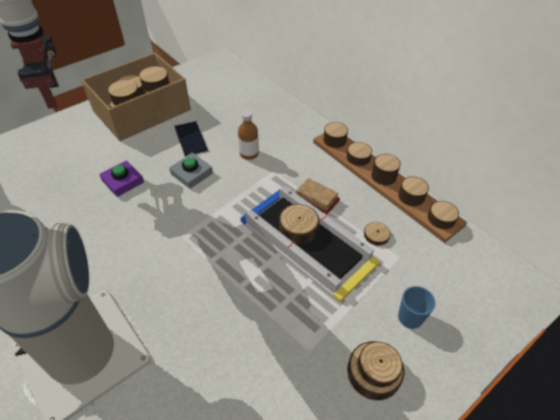

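View pics/top0.png

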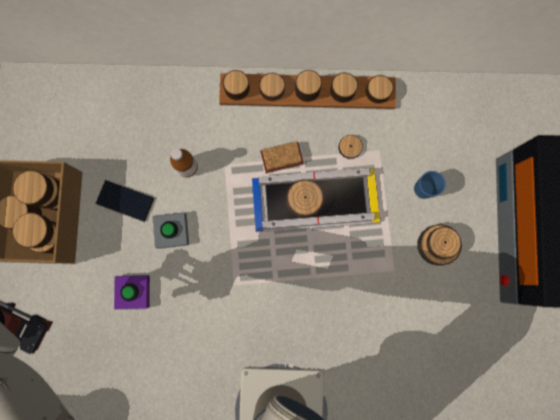

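```bash
python3 - <<'E'
from h import *
im,K,r,t=cam('top'); 
a=cv2.resize(im[155:240,240:395],None,fx=5,fy=5,interpolation=cv2.INTER_CUBIC); save('topc',a)
b=cv2.resize(im[205:255,145:195],None,fx=5,fy=5,interpolation=cv2.INTER_CUBIC); save('topb',b)
im,K,r,t=cam('side')
a=cv2.resize(im[180:305,230:390],None,fx=4.5,fy=4.5,interpolation=cv2.INTER_CUBIC); save('sidec',a)
E
```

```text
(no output)
```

View pics/topc.png

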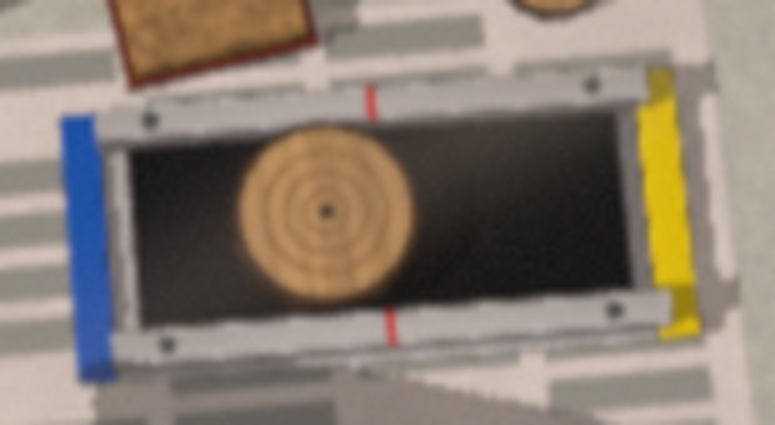

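View pics/sidec.png

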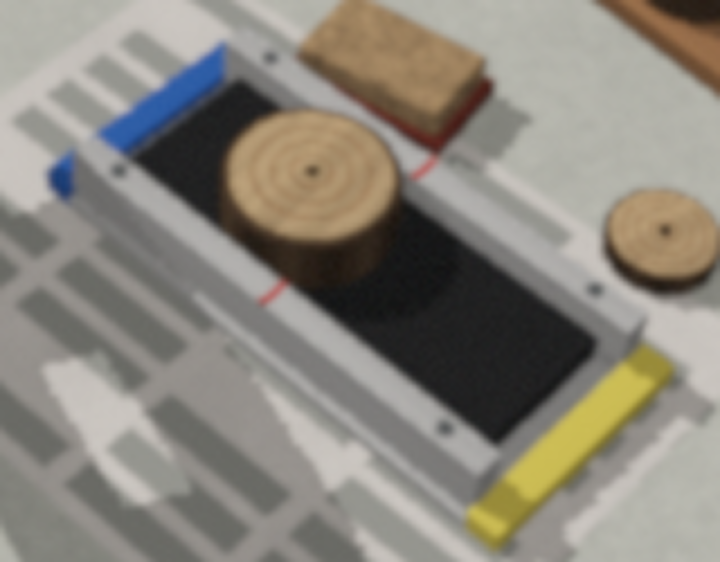

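View pics/topb.png

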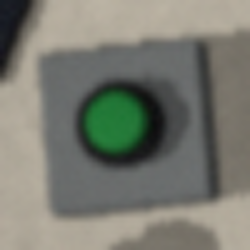

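```bash
cat >> h.py <<'E'
def measure(n,verbose=True):
    im,K,r,t=cam(n); S=4
    f=im.astype(np.float32)
    R,G,B=f[...,0],f[...,1],f[...,2]
    redness=np.clip((R-np.maximum(G,B))-40,0,None)*(np.abs(G-B)<50)
    ex=[]
    for c in ([625,-72],[503,-87]):
        uv=px([c[0],c[1],48],K,r,t)[0]
        m=np.zeros_like(redness); cv2.circle(m,tuple(int(x) for x in np.round(uv)),9,1,-1)
        w=redness*m
        if w.sum()<50: print(n,'no red',c); return None
        yy,xx=np.mgrid[:w.shape[0],:w.shape[1]]
        ex.append(back([(w*xx).sum()/w.sum(),(w*yy).sum()/w.sum()],48,K,r,t)[0])
    mark=(ex[0]+ex[1])/2; 
    return im,K,r,t,ex,mark
E
python3 - <<'E'
from h import *
for n in('top','side'):
    im,K,r,t,ex,mark=measure(n)
    print(n,ex,mark,np.linalg.norm(ex[0]-ex[1]),np.degrees(np.arctan2(*(ex[0]-ex[1])[1::-1])))
    R=im[...,0].astype(int);B=im[...,2].astype(int);G=im[...,1].astype(int)
    w=((R-B>70)&(R-B<190)&(R-G<110)&(R>110)).astype(np.uint8)
    m=np.zeros_like(w); c=px([563,-46,70],K,r,t)[0]; cv2.circle(m,tuple(int(x) for x in c),30,1,-1)
    save('msk'+n,cv2.resize(w*255,None,fx=1.,fy=1.)[...,None].repeat(3,2))
    print(im[int(c[1])-6:int(c[1])+7:3,int(c[0])-24:int(c[0])+25:3].tolist()[2])
E
```

```text
top [array([626.49603201, -71.45071516,  48.        ]), array([504.42693873, -84.56748367,  48.        ])] [565.46148537 -78.00909942  48.        ] 122.77179297757534 6.133107486718929
[[41, 38, 37], [41, 38, 36], [65, 52, 43], [174, 133, 90], [168, 126, 84], [182, 140, 94], [174, 132, 90], [172, 129, 86], [120, 93, 68], [152, 117, 82], [172, 131, 91], [155, 115, 79], [164, 126, 87], [176, 135, 92], [107, 83, 60], [51, 43, 39], [48, 44, 40]]
side [array([633.8792521 , -66.96283615,  48.        ]), array([505.94814482, -85.62535171,  48.        ])] [569.91369846 -76.29409393  48.        ] 129.28517972513345 8.299730458009904
[[32, 31, 32], [33, 33, 31], [111, 90, 66], [175, 150, 113], [175, 146, 109], [178, 150, 113], [177, 151, 114], [177, 149, 111], [128, 105, 76], [152, 128, 95], [167, 140, 105], [168, 139, 103], [167, 142, 107], [162, 135, 100], [166, 140, 105], [138, 135, 132], [176, 151, 150]]
```

```bash
cat > m.py <<'E'
from h import *
TH=np.radians(6.4)
EY=np.array([-np.sin(TH),np.cos(TH)]); EX=np.array([np.cos(TH),np.sin(TH)])
M0=np.array([565.5,-78.0])
def cen(w,uv,rad):
    yy,xx=np.mgrid[:w.shape[0],:w.shape[1]]
    q=w*((xx-uv[0])**2+(yy-uv[1])**2<=rad**2)
    if q.sum()<20: return None
    return np.array([(q*xx).sum(),(q*yy).sum()])/q.sum()
def meas(n,guess=0.,tag=None):
    im,K,r,t=cam(n); f=im.astype(np.float32); R,G,B=f[...,0],f[...,1],f[...,2]
    red=np.clip(R-np.maximum(G,B)-35,0,None)*(np.abs(G-B)<30)*(R>90)
    out={}; pts=[]
    for s in(61.5,-61.5):
        uv=px(np.r_[M0+s*EX,48],K,r,t)[0]
        for rad in (8,6,6):
            c=cen(red,uv,rad)
            if c is None: break
            uv=c
        pts.append(None if c is None else back(c,48,K,r,t)[0][:2])
    out['red']=pts
    if any(p is None for p in pts): print(n,'red missing'); mk=M0
    else: mk=(pts[0]+pts[1])/2
    w=((R-B>28)&(R>85)).astype(np.float32)
    # face: rectify z=70 plane, 0.5mm/px around channel
    H=[];d=[]
    for a,b in((-60,-120),(60,-120),(60,120),(-60,120)):
        H.append(px(np.r_[M0+a*EX+b*EY,70],K,r,t)[0]); d.append([(a+60)*2,(b+120)*2])
    Hm=cv2.getPerspectiveTransform(np.float32(H),np.float32(d))
    rec=cv2.warpPerspective(im,Hm,(240,480),flags=cv2.INTER_CUBIC)
    if tag: save(tag+n,rec)
    rf=rec.astype(np.float32); sat=rf[...,0]-rf[...,2]
    # template match annulus: disc of radius 45 (90px), score by saturation mask
    msk=((sat>25)&(rf[...,0]>95)).astype(np.uint8)
    msk=cv2.morphologyEx(msk,cv2.MORPH_CLOSE,np.ones((9,9)))
    msk=cv2.morphologyEx(msk,cv2.MORPH_OPEN,np.ones((15,15)))
    cs,_=cv2.findContours(msk,cv2.RETR_EXTERNAL,cv2.CHAIN_APPROX_NONE)
    c=max(cs,key=cv2.contourArea)
    e=cv2.fitEllipse(c)
    def toM(u,v): return M0+(u/2-60)*EX+(v/2-120)*EY
    fc=toM(*e[0]); out['ell']=np.round(np.array(e[1])/2,1)
    g=cv2.GaussianBlur(rf.sum(2),(0,0),2)
    u,v=[int(x) for x in e[0]]
    p=g[v-16:v+17,u-16:u+17]; q=np.clip(p.min()*0.4+np.median(p)*0.6-p,0,None)
    yy,xx=np.mgrid[:33,:33]; dot=toM(u-16+(q*xx).sum()/q.sum(),v-16+(q*yy).sum()/q.sum())
    for k,z in(('face',fc),('dot',dot)):
        out[k]=(round(float((z-mk)@EX),1),round(float((z-mk)@EY),1))
    out['mark']=mk; out['dotw']=dot
    return out
def show(tag=None):
    for n in('top','side'):
        o=meas(n,tag=tag); print(n,{k:(np.round(v,1).tolist() if not any(x is None for x in (v if isinstance(v,list) else [])) else v) for k,v in o.items()})
E
python3 -c "
from m import *
show('r0_')"
cd pics; python3 -c "
import cv2,numpy as np
cv2.imwrite('r0.png',np.hstack([cv2.imread('r0_top.png'),cv2.imread('r0_side.png')]))"
```

```text
top {'red': [[626.4, -71.5], [504.2, -84.6]], 'ell': [93.2, 94.7], 'face': [0.2, 30.9], 'dot': [0.3, 30.1], 'mark': [565.3, -78.0], 'dotw': [562.2, -48.1]}
side {'red': [[628.3, -72.4], [506.0, -85.6]], 'ell': [93.9, 94.5], 'face': [-1.0, 30.6], 'dot': [0.8, 31.1], 'mark': [567.1, -79.0], 'dotw': [564.5, -48.0]}
```

View pics/r0.png

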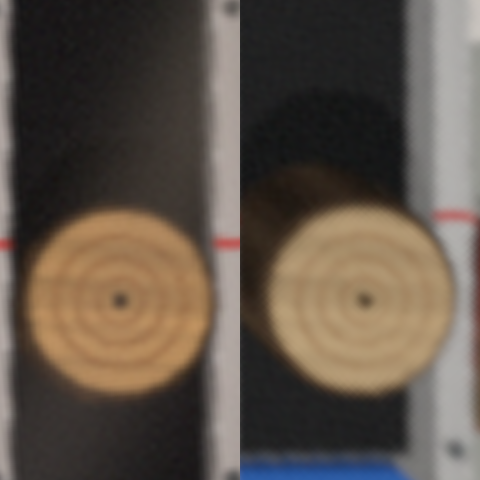

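```bash
sed -i 's/radians(6.4)/radians(6.2)/' m.py; cat >> m.py <<'E'
def tool():
    o=readout.get_obs(); Rm=cv2.Rodrigues(np.array(o['orientation'],float))[0]
    p=np.array(o['ee_pos']); s=p[:2]-MK
    print('t',round(float(o['t']),2),'tcp',np.round(p,1),'stage',np.round([s@EX,s@EY],1),'F',np.round([np.dot(o['ft_force'][:2],EX),np.dot(o['ft_force'][:2],EY),o['ft_force'][2]],2),'w',round(float(o['width']),1))
    return o,Rm
MK=np.array([566.2,-78.5])
def tgt(a,b): return MK+a*EX+b*EY
E
python3 - <<'E'
from m import *
o,R=tool(); print(np.round(R,3)); print('jaw az',np.degrees(np.arctan2(R[1,1],R[0,1])))
print('over blue',tgt(0,112))
for n in('top','side'):
  print([np.round(x['position'],1).tolist() for x in models.place_of(n,'ready_top')])
E
```

```text
t 1.3 tcp [244.4 575.2 404.7] stage [-249.3  684.7] F [-0.02 -0.05 -1.44] w 87.8
[[-0.     0.391  0.92 ]
 [-0.     0.92  -0.391]
 [-1.    -0.     0.   ]]
jaw az 66.97784836938443
over blue [554.10407216  32.84490796]
[[299.3, 415.0, 49.4], [465.2, 315.9, 50.8]]
[[298.2, 411.5, 51.3], [470.3, 314.0, 49.4], [564.9, -44.2, 31.1]]
```

>>> apply_moves(
  commands=[
    [[0.028,-0.05,0,-0.1],[0.056,-0.1,0,-0.2],[0.085,-0.15,0,-0.3],[0.113,-0.2,0,-0.4],[0.142,-0.25,0,-0.5],[0.17,-0.3,0,-0.6],[0.2,-0.35,0,-0.7],[0.228,-0.4,0,-0.8]],
  ],
  gripper=0.0,
)

```text
t: 2.4
ee_pos: [473.2, 173.5, 405.0]
orientation: [0.936, 1.36, -0.935]
ft_force: [0.9, 0.5, 0.0]
width: 11.3
```

>>> apply_moves(
  commands=[
    [[0.028,-0.05,0,-0.09],[0.056,-0.1,0,-0.18],[0.082,-0.143,0,-0.261],[0.082,-0.143,-0.05,-0.261],[0.082,-0.143,-0.1,-0.261],[0.082,-0.143,-0.1,-0.261]],
  ],
)

```text
t: 3.15
ee_pos: [553.0, 31.9, 301.6]
orientation: [1.126, 1.264, -1.135]
ft_force: [-0.0, -0.2, -0.5]
width: 0.6
```

```bash
python3 - <<'E'
from m import *
o,R=tool(); print('jaw az',np.degrees(np.arctan2(R[1,1],R[0,1])),R[2])
for n in('top','side'):
    im,K,r,t=cam(n); save(n+'1',im)
print(readout.get_obs()['qpos'])
E
```

```text
t 3.15 tcp [553.   31.9 301.6] stage [ -1.2 111.2] F [-0.05 -0.17 -0.48] w 0.6
jaw az 6.166179597407676 [-9.99970701e-01 -7.63718506e-03 -5.20789146e-04]
[ 3.68014916e-02  4.59130884e-01  1.85099780e+00  2.99830129e-05
  8.31240363e-01 -7.13747143e-02]
```

View pics/side1.png

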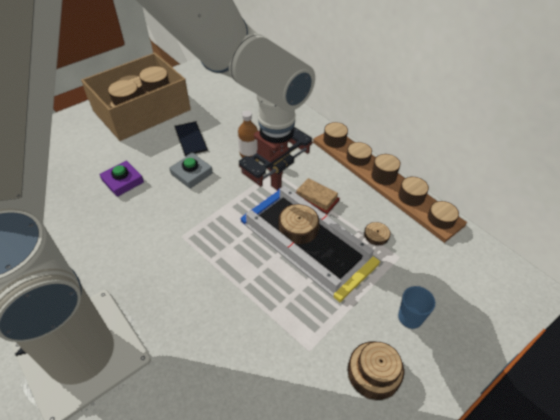

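>>> apply_moves(
  commands=[
    [[0.001,0,-0.03,0],[0.001,0,-0.06,0],[0.001,0,-0.077,0],[0.0016,-0.005,-0.077,0],[0.002,-0.009,-0.077,0],[0.0023,-0.012,-0.077,0],[0.0025,-0.014,-0.077,0],[0.0025,-0.014,-0.077,0]],
  ],
)

```text
t: 4.25
ee_pos: [557.0, 18.0, 228.0]
orientation: [1.13, 1.258, -1.129]
ft_force: [0.2, 0.2, -0.3]
width: 0.4
```

```bash
python3 - <<'E'
from m import *
tool()
im,K,r,t=cam('side'); save('s2',cv2.resize(im[140:265,200:360],None,fx=4.5,fy=4.5,interpolation=cv2.INTER_CUBIC))
tool()
E
```

```text
t 4.25 tcp [557.  18. 228.] stage [ 1.2 97. ] F [ 0.2   0.19 -0.26] w 0.4
t 4.3 tcp [556.9  18.1 227.9] stage [ 1.2 97.1] F [ 0.51  0.05 -0.  ] w 0.6
```

View pics/s2.png

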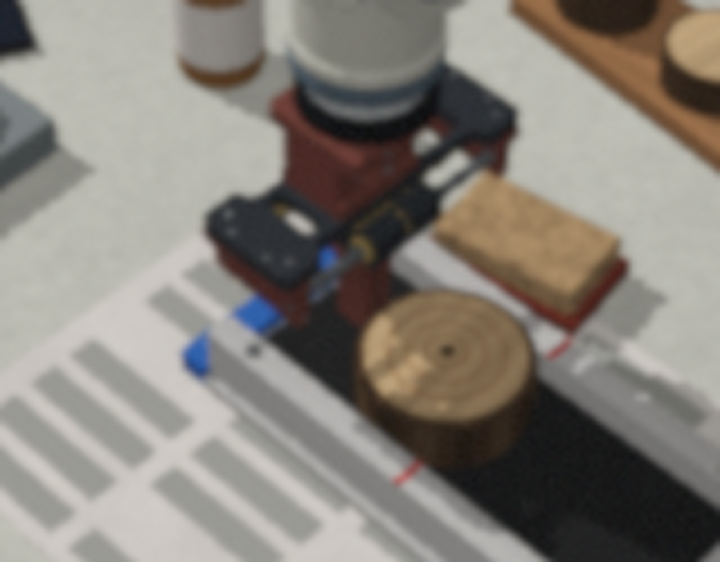

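Fingertip (crop 365,295) stands in the channel on the blue side of the slice, clear of the fences. Approaching gently.

>>> apply_moves(
  commands=[
    [[0,-0.002,0,0],[0,-0.004,0,0],[0,-0.006,0,0],[0,-0.008,0,0],[0,-0.01,0,0],[0,-0.012,0,0],[0.0005,-0.014,0,0],[0.0005,-0.016,0,0]],
  ],
)

```text
t: 5.3
ee_pos: [557.4, 2.1, 227.7]
orientation: [1.129, 1.258, -1.129]
ft_force: [-0.8, 0.9, -0.2]
width: 0.5
```

```bash
python3 - <<'E'
from m import *
tool();show();tool()
E
```

```text
t 5.3 tcp [557.4   2.1 227.7] stage [-0.1 81.1] F [-0.72  0.99 -0.16] w 0.5
top red missing
top {'red': [None, None], 'ell': [16.9, 63.5], 'face': [-3.7, -15.4], 'dot': [-8.3, -23.3], 'mark': [565.5, -78.0], 'dotw': [559.7, -102.1]}
side {'red': [[631.7, -69.1], [503.8, -86.0]], 'ell': [88.7, 104.2], 'face': [0.6, 16.8], 'dot': [-0.1, 18.8], 'mark': [567.7, -77.6], 'dotw': [565.6, -58.8]}
t 5.4 tcp [557.4   2.  227.7] stage [-0.1 81. ] F [ 0.48  0.78 -0.6 ] w 0.6
```

>>> apply_moves(
  commands=[
    [[0.0003,-0.003,0,0],[0.0006,-0.006,0,0],[0.001,-0.009,0,0],[0.0013,-0.012,0,0],[0.0016,-0.015,0,0],[0.002,-0.018,0,0],[0.0023,-0.021,0,0],[0.0023,-0.021,0,0]],
  ],
)

```text
t: 6.4
ee_pos: [559.7, -19.0, 227.7]
orientation: [1.129, 1.258, -1.13]
ft_force: [-0.1, 0.5, -0.4]
width: 0.5
```

```bash
python3 - <<'E'
from m import *
tool()
E
```

```text
t 6.4 tcp [559.7 -19.  227.7] stage [-0.  59.8] F [-0.02  0.55 -0.45] w 0.5
```

>>> apply_moves(
  commands=[
    [[0.0003,-0.003,0,0],[0.0006,-0.006,0,0],[0.001,-0.009,0,0],[0.0013,-0.012,0,0],[0.0016,-0.015,0,0],[0.002,-0.018,0,0],[0.0023,-0.021,0,0],[0.0023,-0.021,0,0]],
  ],
)

```text
t: 7.4
ee_pos: [562.0, -40.0, 227.7]
orientation: [1.13, 1.258, -1.13]
ft_force: [0.7, 0.6, -0.7]
width: 0.7
```

```bash
python3 - <<'E'
from m import *
tool();print(meas('side'));tool()
E
```

```text
t 7.4 tcp [562.  -40.  227.7] stage [-0.  38.7] F [ 0.72  0.52 -0.72] w 0.7
{'red': [array([637.8733279 , -64.33505299]), array([505.95998623, -85.63170202])], 'ell': array([91.4, 93. ]), 'face': (-5.8, -25.8), 'dot': (-4.4, -25.8), 'mark': array([571.91665707, -74.98337751]), 'dotw': array([ 570.36648815, -101.1331099 ])}
t 7.45 tcp [562.  -39.9 227.7] stage [ 0.  38.8] F [0.56 1.57 0.31] w 0.3
```

>>> apply_moves(
  commands=[
    [[-0.0006,0.006,0,0],[-0.0016,0.015,0,0],[-0.0032,0.03,0,0],[-0.0054,0.05,0,0],[-0.0054,0.05,0.04,0],[-0.0054,0.05,0.08,0],[-0.0054,0.07,0.1,0],[-0.0054,0.07,0.1,0]],
  ],
)

```text
t: 8.45
ee_pos: [556.9, 32.0, 329.2]
orientation: [1.129, 1.257, -1.125]
ft_force: [0.3, -0.3, 0.1]
width: 0.7
```

```bash
cat >> m.py <<'E'
MC={'top':np.array([565.3,-78.0]),'side':np.array([567.1,-79.0])}
def pos(tag=None):
    for n in('top','side'):
        o=meas(n,tag=tag); print(n,'dot rel fixed mark',np.round([(o['dotw']-MC[n])@EX,(o['dotw']-MC[n])@EY],1),'face',o['face'],'dot',o['dot'],'mark',np.round(o['mark'],1),o['ell'])
E
python3 - <<'E'
from m import *
tool();pos('r1_');tool()
import cv2
save('r1',np.hstack([cv2.cvtColor(cv2.imread('pics/r1_%s.png'%n),cv2.COLOR_BGR2RGB) for n in('top','side')]))
E
```

```text
t 8.45 tcp [556.9  32.  329.2] stage [  2.6 110.9] F [ 0.26 -0.34  0.05] w 0.7
top dot rel fixed mark [  0.3 -18.5] face (2.2, -16.0) dot (0.5, -18.4) mark [565.2 -78.1] [ 92.4 101.1]
side dot rel fixed mark [  1.1 -17.3] face (-6.4, -21.1) dot (-4.5, -20.8) mark [572.3 -75. ] [92.5 94. ]
t 8.55 tcp [556.1  30.9 327.1] stage [  1.8 109.8] F [ 0.01 -0.26  0.5 ] w 0.6
```

View pics/r1.png

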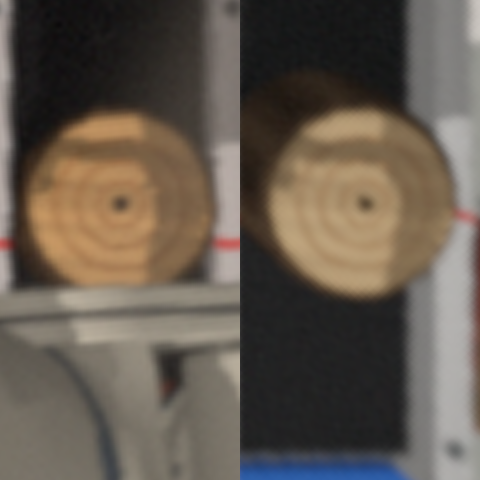

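>>> apply_moves(
  commands=[
    [[0.006,-0.05,0.003,0],[0.011,-0.1,0.003,0],[0.016,-0.15,0.003,0],[0.02,-0.2,0.003,0],[0.021,-0.216,0.003,0],[0.021,-0.216,0.003,0]],
  ],
)

```text
t: 9.3
ee_pos: [577.1, -186.4, 329.3]
orientation: [1.13, 1.26, -1.132]
ft_force: [0.1, -0.3, 0.0]
width: 0.3
```

```bash
python3 - <<'E'
from m import *
tool();pos('r2_');tool()
import cv2
save('r2',np.hstack([cv2.cvtColor(cv2.imread('pics/r2_%s.png'%n),cv2.COLOR_BGR2RGB) for n in('top','side')]))
E
```

```text
t 9.3 tcp [ 577.1 -186.4  329.3] stage [  -0.8 -108.4] F [ 0.02 -0.27  0.04] w 0.3
top dot rel fixed mark [  0.4 -18.5] face (2.7, -17.1) dot (0.5, -18.4) mark [565.2 -78.1] [ 92.5 102.5]
side red missing
side dot rel fixed mark [  0.4 -17.4] face (-4.4, -18.8) dot (1.9, -18.5) mark [565.5 -78. ] [81.7 98.2]
t 9.4 tcp [ 577.2 -184.8  329.8] stage [  -0.5 -106.9] F [-0.38  1.34 -0.37] w 0.5
```

View pics/r2.png

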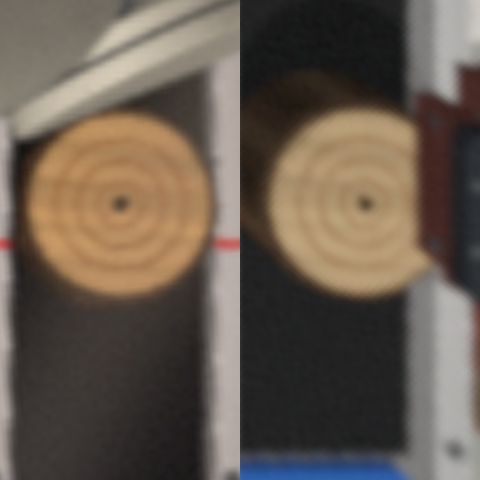

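>>> apply_moves(
  commands=[
    [[0,0,-0.04,0],[0,0,-0.08,0],[0,0,-0.103,0],[0,0,-0.103,0],[-0.001,0.008,-0.103,0],[-0.002,0.016,-0.103,0],[-0.0022,0.021,-0.103,0],[-0.0022,0.021,-0.103,0]],
  ],
)

```text
t: 10.4
ee_pos: [575.5, -164.3, 228.3]
orientation: [1.129, 1.258, -1.128]
ft_force: [0.7, -0.6, -0.2]
width: 0.6
```

```bash
python3 - <<'E'
from m import *
tool();pos();tool()
im,K,r,t=cam('top'); save('t3',cv2.resize(im[155:240,240:395],None,fx=5,fy=5,interpolation=cv2.INTER_CUBIC))
im,K,r,t=cam('side'); save('s3',cv2.resize(im[160:285,240:400],None,fx=4.5,fy=4.5,interpolation=cv2.INTER_CUBIC))
E
```

```text
t 10.4 tcp [ 575.5 -164.3  228.3] stage [ -0.  -86.3] F [ 0.65 -0.7  -0.16] w 0.6
top dot rel fixed mark [  0.3 -17.3] face (5.0, -10.1) dot (0.4, -17.2) mark [565.2 -78.1] [ 75.3 101.8]
side dot rel fixed mark [-5.9 -5.8] face (-14.3, -8.4) dot (-18.2, -16.1) mark [578.2 -67.5] [51.9 95.7]
t 10.5 tcp [ 575.5 -164.8  228. ] stage [ -0.1 -86.8] F [0.56 0.08 0.12] w 0.6
```

View pics/s3.png

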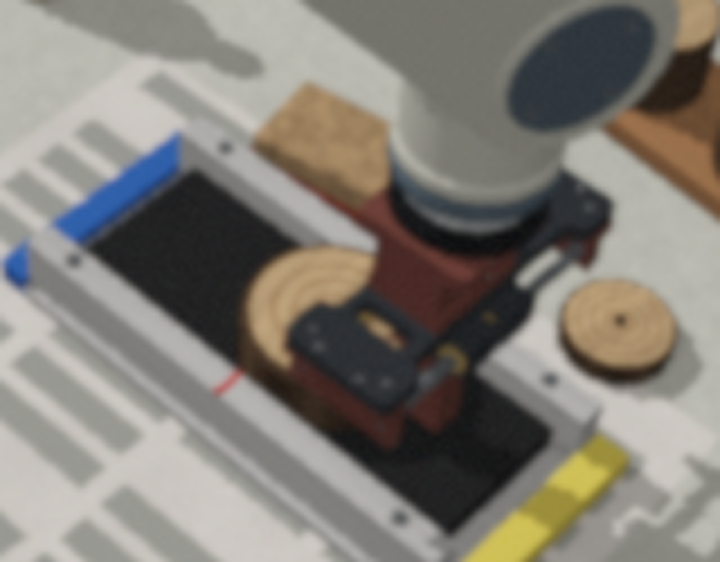

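View pics/t3.png

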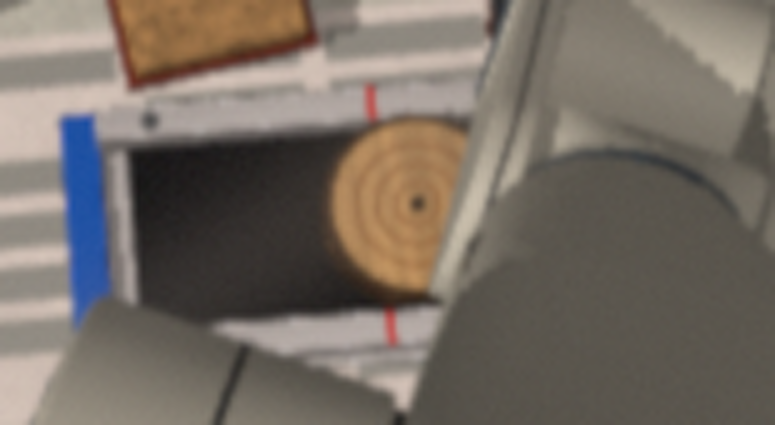

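>>> apply_moves(
  commands=[
    [[-0.0003,0.003,0,0],[-0.0006,0.006,0,0],[-0.001,0.009,0,0],[-0.0013,0.012,0,0],[-0.0016,0.015,0,0],[-0.0019,0.018,0,0],[-0.0023,0.0215,0,0],[-0.0027,0.025,0,0]],
  ],
)

```text
t: 11.6
ee_pos: [572.7, -139.6, 227.7]
orientation: [1.129, 1.258, -1.129]
ft_force: [-0.8, -1.4, -0.5]
width: 0.4
```

```bash
cat >> m.py <<'E'
def dot(n,guess,tag=None):
    "dark dot centroid near stage y=guess, relative to red lines (fixed mark per camera)"
    im,K,r,t=cam(n); g=im.astype(np.float32).sum(2)
    S=8; uv=px(np.r_[MK+guess*EY,70],K,r,t)[0]
    x0,y0=int(uv[0])-12,int(uv[1])-12
    c=g[y0:y0+25,x0:x0+25]
    if tag: save(tag,cv2.resize(im[y0-30:y0+55,x0-40:x0+65],None,fx=5,fy=5,interpolation=cv2.INTER_CUBIC))
    med=cv2.medianBlur(c.astype(np.float32),5)
    q=np.clip(med-c-60,0,None); q=cv2.GaussianBlur(q,(0,0),.5)
    y,x=np.unravel_index(q.argmax(),q.shape); yy,xx=np.mgrid[:25,:25]
    k=q*((xx-x)**2+(yy-y)**2<=6); s=k.sum()
    u=np.array([x0+(k*xx).sum()/s,y0+(k*yy).sum()/s])
    p=back(u,70,K,r,t)[0][:2]-MC[n]
    return np.round([p@EX,p@EY],2),np.round(u,2),round(float(q.max()))
E
python3 - <<'E'
from m import *
tool();print(dot('top',0,'t4'));tool()
E
```

```text
t 11.6 tcp [ 572.7 -139.6  227.7] stage [ -0.2 -61.4] F [-0.99 -1.33 -0.48] w 0.4
(array([ 0.63, -1.05]), array([316.6 , 195.68]), 47)
t 11.65 tcp [ 572.6 -139.2  227.7] stage [ -0.2 -61. ] F [ 0.01 -0.6   0.77] w 0.2
```

View pics/t4.png

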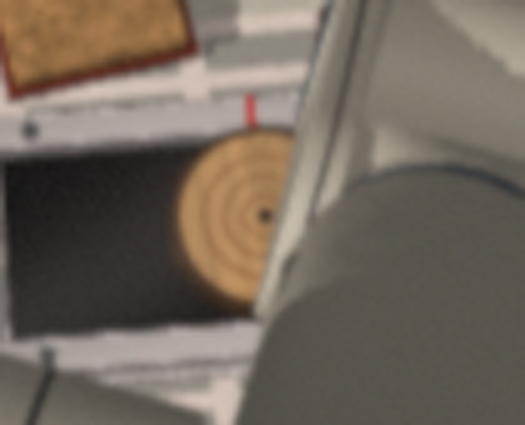

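>>> apply_moves(
  commands=[
    [[0.0006,-0.006,0,0],[0.0016,-0.015,0,0],[0.0027,-0.025,0,0],[0.0027,-0.025,0,0],[0.0027,-0.025,0,0],[0.0027,-0.025,0,0]],
  ],
)

```text
t: 12.4
ee_pos: [575.3, -164.6, 227.6]
orientation: [1.129, 1.259, -1.129]
ft_force: [-0.3, -0.0, -0.8]
width: 0.3
```

```bash
python3 - <<'E'
from m import *
tool();print(dot('top',-8,'t5'));tool()
E
```

```text
t 12.4 tcp [ 575.3 -164.6  227.6] stage [ -0.2 -86.6] F [-0.27 -0.01 -0.77] w 0.3
(array([ 0.42, -4.99]), array([318.09, 195.64]), 54)
t 12.45 tcp [ 575.4 -164.6  227.7] stage [ -0.2 -86.6] F [-0.17  0.44  0.26] w 0.5
```

View pics/t5.png

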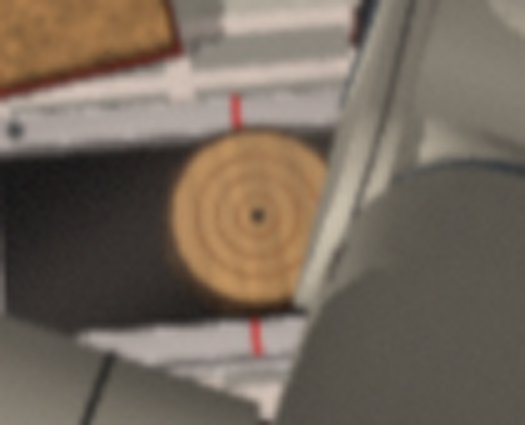

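>>> apply_moves(
  commands=[
    [[-0.001,0.009,0,0],[-0.0014,0.013,0,0],[-0.0018,0.016,0,0],[-0.0021,0.019,0,0],[-0.0024,0.022,0,0],[-0.0027,0.025,0,0],[-0.003,0.0275,0,0],[-0.0033,0.03,0,0]],
  ],
)

```text
t: 13.45
ee_pos: [572.1, -134.7, 227.7]
orientation: [1.129, 1.258, -1.129]
ft_force: [0.6, -1.6, 0.5]
width: 0.4
```

```bash
python3 - <<'E'
from m import *
tool();print(dot('top',4,'t6'));tool()
E
```

```text
t 13.45 tcp [ 572.1 -134.7  227.7] stage [ -0.2 -56.5] F [ 0.4  -1.63  0.46] w 0.4
(array([0.75, 3.84]), array([314.76, 195.78]), 63)
t 13.5 tcp [ 572.1 -134.5  227.7] stage [ -0.2 -56.3] F [ 0.12 -1.2  -0.23] w 0.7
```

>>> apply_moves(
  commands=[
    [[0.0006,-0.006,0,0],[0.0016,-0.015,0,0],[0.0032,-0.03,0,0],[0.0032,-0.03,0,0],[0.0032,-0.03,0.05,0],[0.0032,-0.03,0.1,0],[0.0,-0.03,0.1,0],[0.0,-0.03,0.1,0]],
  ],
)

```text
t: 14.5
ee_pos: [571.5, -164.7, 327.3]
orientation: [1.129, 1.259, -1.13]
ft_force: [-0.8, 0.6, -0.6]
width: 0.7
```

```bash
python3 - <<'E'
from m import *
tool();print(dot('top',0,'t7'),dot('side',0,'s7'));pos();tool()
E
```

```text
t 14.5 tcp [ 571.5 -164.7  327.3] stage [ -4.1 -86.3] F [-0.75  0.65 -0.61] w 0.7
(array([ 0.78, -1.43]), array([316.74, 195.61]), 58) (array([ 0.86, -0.27]), array([308.51, 224.54]), 52)
top dot rel fixed mark [ 0.6 -1.9] face (-0.0, -6.2) dot (0.2, -1.8) mark [565.7 -78. ] [ 98.6 109. ]
side red missing
side dot rel fixed mark [-2.  -1.1] face (-7.6, -2.1) dot (-0.6, -2.3) mark [565.5 -78. ] [74.6 99.9]
t 14.7 tcp [ 571.7 -164.6  326.2] stage [ -3.8 -86.2] F [-0.05 -0.26 -0.04] w 0.4
```

View pics/t7.png

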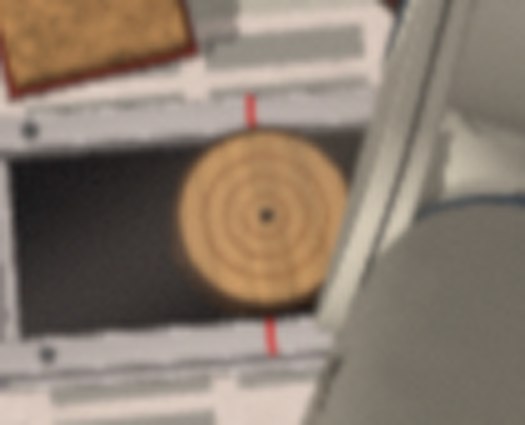

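>>> apply_moves(
  commands=[
    [[-0.013,0.06,0.01,0],[-0.026,0.12,0.02,0],[-0.039,0.18,0.03,0],[-0.052,0.24,0.03,0],[-0.065,0.3,0.03,0],[-0.078,0.36,0.03,0],[-0.091,0.42,0.03,0],[-0.104,0.48,0.03,0]],
  ],
)

```text
t: 15.7
ee_pos: [467.3, 317.2, 356.8]
orientation: [1.128, 1.259, -1.13]
ft_force: [0.4, 0.1, -0.1]
width: 0.7
```

```bash
python3 - <<'E'
from m import *
tool();print(dot('top',0,'t8'),dot('side',0,'s8'));pos('r8_');tool()
save('r8',np.hstack([cv2.cvtColor(cv2.imread('pics/r8_%s.png'%n),cv2.COLOR_BGR2RGB) for n in('top','side')]))
E
```

```text
t 15.7 tcp [467.3 317.2 356.8] stage [-55.6 404. ] F [ 0.43  0.01 -0.12] w 0.7
(array([ 0.15, -1.51]), array([316.79, 195.84]), 8) (array([ 0.89, -0.23]), array([308.51, 224.52]), 27)
top dot rel fixed mark [ 0.6 -1.9] face (-0.3, -0.8) dot (0.2, -1.8) mark [565.7 -78. ] [88.4 89.7]
side dot rel fixed mark [ 0.8 -0.4] face (-8.9, -12.0) dot (-7.5, -11.3) mark [574.2 -67.3] [89.7 92. ]
t 15.9 tcp [467.5 316.1 356.6] stage [-55.5 402.9] F [ 0.17  0.17 -0.09] w 0.5
```

View pics/r8.png

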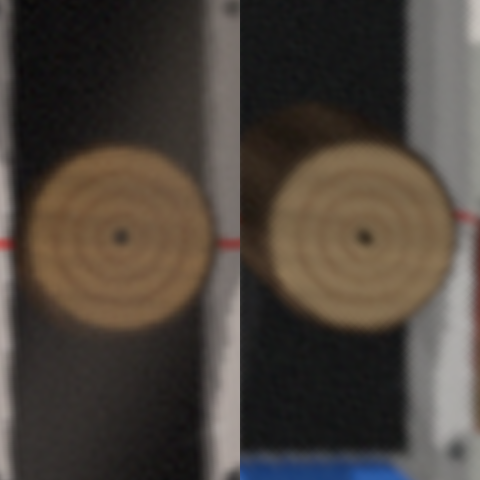

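View pics/s8.png

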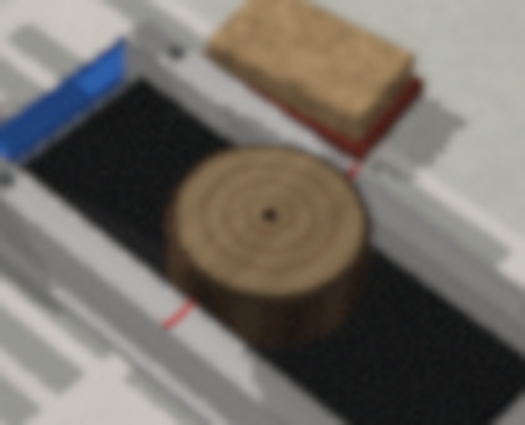

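```bash
python3 - <<'E'
from m import *
for n in('top','side'):
    A=0
    for i in range(5):
        im,K,r,t=cam(n); A=A+im.astype(np.float32)/5
    def rect(z,a0,a1,b0,b1,S=5):
        H=[px(np.r_[MC[n]+a*EX+b*EY,z],K,r,t)[0] for a,b in((a0,b0),(a1,b0),(a1,b1),(a0,b1))]
        W,Hh=int((a1-a0)*S),int((b1-b0)*S)
        M=cv2.getPerspectiveTransform(np.float32(H),np.float32([[0,0],[W,0],[W,Hh],[0,Hh]]))
        return cv2.warpPerspective(A,M,(W,Hh),flags=cv2.INTER_CUBIC)
    for s in(-61.5,61.5):
        c=rect(48,s-5,s+5,-10,10); red=c[...,0]-np.maximum(c[...,1],c[...,2]); p=red.mean(1); p=np.clip(p-np.median(p)-.25*(p.max()-np.median(p)),0,None)
        print(n,'line',s,'y',round(float((p*np.arange(len(p))).sum()/p.sum()/5-10+.1),2),'peak',round(float(p.max()),1))
    c=rect(70,-60,60,-60,60); g=c.sum(2); d=c[...,0]-c[...,2]
    sub=g[250:350,250:350]; b=cv2.GaussianBlur(sub,(0,0),3)
    iy,ix=np.unravel_index(b[15:85,15:85].argmin(),(70,70)); iy+=15;ix+=15
    yy,xx=np.mgrid[:100,:100]; m=((xx-ix)**2+(yy-iy)**2<18**2); ref=np.percentile(b[m],80); q=np.clip(ref-b,0,None)*m
    print(n,'dot x,y',round(float((q*xx).sum()/q.sum()/5-10+.1),2),round(float((q*yy).sum()/q.sum()/5-10+.1),2))
    # rings/disc: best circle by radial edge along +-y sector on sat
    G=cv2.GaussianBlur(d,(0,0),4)
    best=[]
    for R in(44,45,46):
        for cx in np.arange(-3,3.1,.5):
            for cy in np.arange(-5,5.1,.25):
                th=np.radians(np.r_[20:161:3,200:341:3]) 
                f=lambda rr:cv2.remap(G,np.float32((cx+rr*np.cos(th)+60)*5)[None],np.float32((cy+rr*np.sin(th)+60)*5)[None],1)
                best.append((float((f(R-2)-f(R+2)).mean()),R,cx,cy))
    print(n,'circle',max(best))
tool()
E
```

```text
top line -61.5 y 0.11 peak 61.2
top line 61.5 y -0.02 peak 38.3
top dot x,y 0.64 -1.67
top circle (23.33475112915039, 46, np.float64(0.0), np.float64(-1.25))
side line -61.5 y -0.08 peak 42.5
side line 61.5 y -0.2 peak 15.9
side dot x,y 0.88 -0.27
side circle (20.427215576171875, 46, np.float64(-0.5), np.float64(-1.0))
t 16.4 tcp [468.4 314.7 357.8] stage [-54.8 401.4] F [-0.5  -0.14 -0.46] w 0.4
```

```bash
python3 - <<'E'
from m import *
for n in('side','top'):
    im,K,r,t=cam(n); f=im.astype(int); uv=px([468,315,50],K,r,t)[0]
    w=np.clip(f[...,1]-np.maximum(f[...,0],f[...,2])-25,0,None); c=cen(w,uv,14)
    print(n,uv,c, c is not None and back(c,50,K,r,t)[0])
    save('b9'+n,cv2.resize(im[int(uv[1])-50:int(uv[1])+50,int(uv[0])-60:int(uv[0])+60],None,fx=5,fy=5,interpolation=cv2.INTER_CUBIC))
tool()
E
```

```text
side [188.49115743 161.50629036] [188.92463617 161.56704782] [468.82088924 314.0232017   50.        ]
top [168.08924316 229.05348263] [167.96307326 228.71143538] [468.90971037 315.39280769  50.        ]
t 16.5 tcp [468.2 314.9 357.7] stage [-54.9 401.7] F [-0.23 -0.25 -0.33] w 0.3
```

View pics/b9side.png

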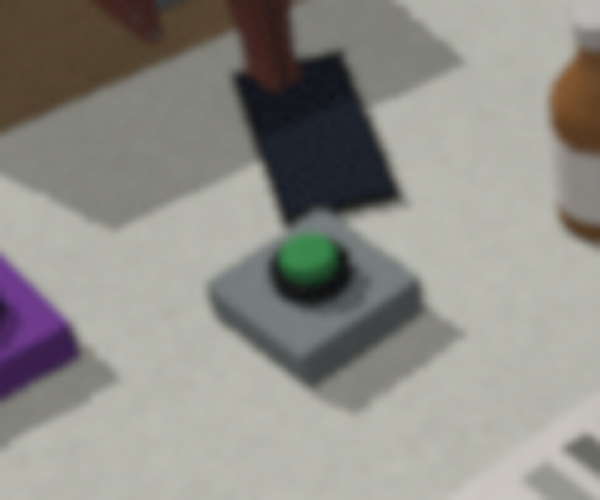

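The grey box's green button (side pixel 189,162) is the one; purple look-alike is at the left edge. Slice measures about -1 mm, so I press.

>>> apply_moves(
  commands=[
    [[0,0,-0.04,0],[0,0,-0.08,0],[0,0,-0.105,0],[0,0,-0.117,0],[0,0,-0.12,0],[0,0,-0.12,0]],
  ],
)

```text
t: 17.25
ee_pos: [468.4, 315.4, 238.4]
orientation: [1.13, 1.258, -1.128]
ft_force: [-0.1, -0.4, 0.2]
width: 0.5
```

>>> apply_moves(
  commands=[
    [[0,0,-0.002,0],[0,0,-0.004,0],[0,0,-0.005,0],[0,0,-0.006,0],[0,0,-0.006,0]],
  ],
)

```text
t: 17.88
ee_pos: [468.3, 315.4, 231.9]
orientation: [1.13, 1.258, -1.129]
ft_force: [1.3, 0.4, 1.9]
width: 0.7
```

>>> apply_moves(
  commands=[
    [[0,0,-0.001,0],[0,0,-0.002,0],[0,0,-0.003,0],[0,0,-0.003,0]],
  ],
)

```text
t: 18.38
ee_pos: [468.3, 315.4, 228.8]
orientation: [1.13, 1.258, -1.129]
ft_force: [2.0, 1.0, 3.5]
width: 0.5
```

```bash
python3 - <<'E'
from m import *
for i in range(2): viewer.get_image('top'); tool()
E
```

```text
t 18.43 tcp [468.3 315.4 228.8] stage [-54.8 402.1] F [2.08 1.01 2.66] w 0.7
t 18.48 tcp [468.3 315.4 228.9] stage [-54.8 402.1] F [2.55 1.31 2.47] w 0.3
```

>>> apply_moves(
  commands=[
    [[0,0,-0.001,0],[0,0,-0.0015,0],[0,0,-0.0015,0]],
  ],
)

```text
t: 18.85
ee_pos: [468.3, 315.4, 228.2]
orientation: [1.13, 1.258, -1.128]
ft_force: [0.0, 0.3, 13.5]
width: 0.4
```

>>> apply_moves(
  commands=[
    [[0,0,-0.001,0],[0,0,-0.0015,0],[0,0,-0.0015,0]],
  ],
)

```text
t: 19.23
ee_pos: [468.4, 315.4, 227.9]
orientation: [1.13, 1.258, -1.128]
ft_force: [-2.7, -1.7, 25.6]
width: 0.0
```

Bottomed out. Retracting and checking.

>>> apply_moves(
  commands=[
    [[0,0,0.01,0],[0,0,0.04,0],[0,0,0.08,0],[0,0,0.12,0],[0,0,0.12,0],[0,0,0.12,0]],
  ],
)

```text
t: 19.98
ee_pos: [467.4, 314.8, 344.5]
orientation: [1.127, 1.259, -1.131]
ft_force: [-0.1, -0.4, -0.4]
width: 0.6
```

```bash
python3 - <<'E'
from m import *
tool();print(dot('top',0),dot('side',0));
im,K,r,t=cam('side'); save('s10',im)
for n in('side','top'): print(n,meas(n)['face'])
tool()
E
```

```text
t 19.98 tcp [467.4 314.8 344.5] stage [-55.8 401.6] F [-0.14 -0.34 -0.36] w 0.6
(array([ 0.35, -2.08]), array([317.  , 195.75]), 10) (array([ 0.77, -0.39]), array([308.52, 224.59]), 31)
side (-7.6, -10.2)
top (-0.5, -0.9)
t 20.23 tcp [467.8 315.  344.4] stage [-55.3 401.9] F [-0.4   0.53 -0.33] w 0.7
```

View pics/s10.png

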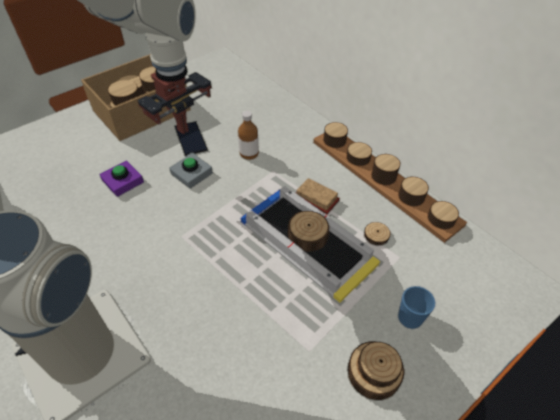

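The slice (side pixel 308,225) hasn't moved, the arm is clear above the button (191,162), and the bystanders are where they started.

```bash
python3 -c "
from workcell import workorder
print(workorder.close_job())"
```

```text
the job is handed in; nothing more can be done
None
```

I tapped the slice from the blue end until it rested about 18 mm past the red line. Two taps from the yellow end brought it back, resting first at about -5 mm and then at about -1 mm. I then pressed the grey box's green button to its stop (about 25 N on the wrist), lifted clear and handed the job in at about 20 s. The hand-in reports no verdict.

**Final slice position:** averaged top and side pictures before the press gave readings from -1.7 to -0.3 mm. The dot reading differs by about 1.4 mm between the cameras, while the outline fits gave -1.0 and -1.25 mm. A single-picture check after the press gave -2.1 mm for the dot in the top camera, -0.4 mm for the dot in the side camera, and -0.9 mm for the outline in the top camera. All of these are within the 3 mm limit, and the slice had not visibly moved. I ignored the side camera's outline fit (-10 mm), because the far red line it relies on was partly hidden.

**Spring-back:** after each release the slice sprang back only about 4–5 mm, where the task text says 7–17 mm. I went by the measured value.

**Forces and surroundings:** the push forces I read stayed under about 2 N. I kept the fingers off the oiled face, and no bystander appeared to move in the last picture. I did not separately measure how far the button had come back up, but it looked up and the arm was well clear of it.

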